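# Dock the glaze mill pot and hold its bayonet lid locked

## Task

Push the white mill pot's carriage along its slide, by the black post, until it clicks into the spring detent and leave it there. Then take the blue lid, press it into the pot's keyed mouth against the spring and turn it a quarter turn clockwise (seen from above) as far as it goes. Finish still gripping the lid, pressed in and turned, so that I can fit the clamp ring; leave the jar, the wax tin and the rubber rib where they are.

Things in the scene. Friction and masses are not known exactly. Their poses are not given: they have to be found in the camera images.
- mouth (a point): centre of the pot's mouth, on the top of its square steel mouth plate (92 x 92 mm, 10 mm thick, top 95 mm above the table), on the pot's axis; rides on the carriage. x: line of the two notches (orange marks); y: the way the carriage slides to its detent; z up. Keyed hole: round bore 34 mm in diameter with two notches across from each other, 16 mm wide, out to 27 mm from the axis
- seal_press (a joint): how far the brass spring plate inside the mouth is pushed down, m: 0 at rest, when its top is 14 mm below the mouth plate's top; 0.009 with the lid fully home. It carries the lid's foot and pushes back with 4 N at first, about 10 N at home
- seal_turn (a joint): how far that brass plate is turned clockwise from above, rad, 0 at rest to a stop at 1.31; the lid's lugs take it along after about 0.15 rad of free play, so the lid's own turn ends at about 80 to 85 degrees. Its spring resists with up to 0.1 N m, plus the pressed lid's friction; let go, the lid springs partly back. Stops bar the lid from turning anticlockwise
- post_top (a point): top centre of the carriage's black push post, 95 mm above the table; post 36 mm wide along the mouth's x, 12 mm thick along its y, 67 mm tall above the deck; 92 mm from the pot's axis on the mouth's -y side, 40 mm clear of the mouth plate. It can be pinched from above across its thickness, or pushed
- carriage (a joint): travel of the carriage along the slide, m: starts between 0 and 0.03, grows along the mouth's y; sliding friction about 1 N; from about 0.07 a spring ball resists with up to 10 N, then drops into the detent at 0.085; end stop at 0.088, from which the detent draws it back
- lid: loose blue bayonet lid with steel foot, 160 g, standing on the table. Origin: centre of the foot's underside; z up. Foot: stem 30 mm in diameter, 23 mm long, one lug on either side at its lower end along x (48 mm over both, 12 mm wide, 10 mm tall). Home, the flange lies on the plate, the origin 23 mm below the mouth; turned, the lugs catch under the plate and let it rise 3 mm at most
- lid_handle (a point): on the lid's axis in its grip bar, 50 mm above the lid's origin, axes as the lid's. The bar is 54 mm long along x (parallel to the lugs, orange line on top), 14 mm thick along y, from 29 to 63 mm above the origin; below it the flange, 60 mm in diameter, 23 to 29 mm. With the TCP here the fingertips clear the flange by 2 mm. A half turn gives the same lid
- small_jar: bystander: small round glaze jar with white cap, 52 mm in diameter, 82 mm tall; origin at the centre of its underside
- wax_tin: bystander: round dark tin with coloured bands, 80 mm in diameter, 63 mm tall; origin at the centre of its underside
- rib: bystander: flat red rubber rib, 45 x 96 x 9 mm, lying on the table; origin at the centre of its underside
Mind the look-alikes: they are no part of the job. Of the things that look like the lid, take the one that is farthest to the robot's right at the start.

How it is judged:
By the outcome, as a careful person would: the job done as asked, in the order asked, and still so for the second after the job is handed in, while the arm keeps its last pose, push and grip.
It also fails if it takes over 62 s, if anything falls off the work surface, if the arm or the gripper's body presses on something with over 40 N, if the wrist force passes 120 N, or if a joint passes its speed limit or range.

## Robot

A 7-joint arm with a two-finger parallel gripper is mounted at the origin on the work surface; the furniture and walls round the work are solid. World frame = base frame: x ahead of the robot, y to its left, z up, the work surface at z = 0. Lengths are in m, angles in rad, forces in N, time in s.
With the tool pointing down it reaches from about 0.425 to 0.925 m from the base axis. Payload 6.8 kg.
Tool frame: the origin (TCP) lies between the finger pads, 19 mm behind the fingertips; this is the grasp point; z points along the fingers, y is the line along which they close (so a half turn about z gives the same grasp; the last joint's range is limited). The gripper opens to 85 mm and grips with 20 to 120 N. Pads are 22 mm wide; open, the fingers measure 114 mm over their backs; the gripper's body (76 mm by 85 mm) begins 54 mm behind the grasp point. The pads swing forward as they close: fully open they stand 13 mm farther back than shut.
Start: joints at [1.211, 0.477, 0.022, 1.555, -0.011, 1.109, -0.083], TCP at [0.168, -0.654, 0.25] pointing down, gripper open.
Joint ranges: [-2.96, 2.96], [-0.34, 2.1], [-1.41, 1.46], [0.24, 2.44], [-1.37, 4.51], [0.17, 1.92], [-2.96, 2.96]. Speed limits (rad/s): [2.39, 2.39, 3.14, 3.14, 3.14, 3.14, 3.14].

## Interface

Orientations are given as a unit quaternion [w, x, y, z].
In Python, from station import bot gives the robot as it stands. The module is installed in compiled form; this text tells all that it offers.
- The arm moves only by the shell command python3 -m jog 'ROWS' [OPENING] [FORCE]. ROWS is JSON, a list of rows, each a list of 4 numbers: the shift along the tool's x, y, z in cm, then the turn about the tool's z in rad. In form: [[x, y, z, spin], ...]. A call has 1 to 20 rows; each row is the pose to reach, as a shift and turn from the pose commanded when the call began, along the tool's axes at that moment; what a row does not reach only later rows make up. A row lasts 1/12 s, in which the tool goes at most 41.7 mm and 7.16 degrees, less where a joint would pass 70% of its speed; a pose out of reach is approached as far as the arm can. A call with a gripper value outside its range is refused whole. OPENING is the closure, from -1 (fully open) to 1 (shut), set as the call begins (- or left out, the last holds). The fingers move at their own pace and stop on an object; FORCE is the grip in N (left out, the last holds). Time passes only in rows, so rows that repeat a pose let the fingers close. It gives the time, the measured TCP pose, the force, the opening and the grip force at its end, in the units of the state.
- bot.get_obs(): the state, without advancing time (a new reading comes with each control period).
- bot.read_camera(name): name is "side" or "top"; returns a dict with "pixels" (384x512x3 uint8, red, green, blue), "depth" (384x512 float32, m along the optical axis (not along the pixel's ray), 0 where there is no reading), "fovy" (degrees; the focal length in pixels is half the picture's height over the tangent of half this angle, whatever the lens; pixels are square), "cx", "cy" (the principal point, pixels), "pose" (4x4, takes a point from camera to world coordinates). Camera axes: x right, y down, z forward; pixel columns grow to the right and rows downward; lengths in m; the calibration is good to about 2 mm. A picture is of the moment at which its call begins.
- bot.hand_in(): hands the job in; it is judged then, once.
The state is a dict: "t": time; "q": joint angles; "joint_vel": joint speeds; "joint_torque": joint torques, N m; "eef_pos": TCP position; "tool_rot": TCP orientation; "contact_force": force on the tool from outside, world axes, zero at the start; "torque": the same for the moment, N m; "gripper_width": opening from 0.0 (shut) to 1.0 (fully open); "grasp_force": force on a finger pad.
Only numpy, scipy, OpenCV 4.12 (cv2) and the standard library are available. Lean on these libraries where they do the work, as an engineer would, in place of code of your own. Each camera call takes 0.05 s, during which the arm holds its last target. There are 200 camera calls.

## Working session

There is one attempt and no reset: what is moved stays moved. The work goes in short steps, Python scripts to look and compute and a shell command to move; the robot and the scene stay as the last step left them, time stands still between calls to the robot, and variables do not carry over. Pictures are saved under pics/ and viewed, at most 10 in all, crops included, and the job is handed in when it is done.

```bash
mkdir -p pics; cat > h.py <<'E'
import numpy as np,cv2
from station import bot
def cam(n):
    d=bot.read_camera(n); d['f']=d['pixels'].shape[0]/2/np.tan(np.radians(d['fovy'])/2); d['pose']=np.array(d['pose']); return d
def cloud(d):
    z=d['depth'];v,u=np.indices(z.shape)
    P=np.stack([(u-d['cx'])/d['f']*z,(v-d['cy'])/d['f']*z,z],-1)
    return P@d['pose'][:3,:3].T+d['pose'][:3,3]
def ray(d,u,v,h):
    r=d['pose'][:3,:3]@np.array([(u-d['cx'])/d['f'],(v-d['cy'])/d['f'],1]);o=d['pose'][:3,3]
    return o+r*(h-o[2])/r[2]
def save(d,n): cv2.imwrite('pics/'+n+'.png',d['pixels'][...,::-1])
E
python3 - <<'E'
from h import *
for n in('top','side'):
    d=cam(n);save(d,n+'0');np.savez(n+'0.npz',**d);print(n,d['f'],d['cx'],d['cy'],d['pose'].round(3).tolist())
o=bot.get_obs();print({k:np.round(v,3) for k,v in o.items()})
E
```

```text
top 495.2390120924665 248.59681284533295 184.90790132610312 [[-0.013, -0.986, 0.168, 0.292], [-1.0, 0.012, -0.005, -0.076], [0.003, -0.168, -0.986, 1.31], [0.0, 0.0, 0.0, 1.0]]
side 418.38382772785917 248.27984582086543 192.90098431163892 [[-0.999, 0.038, -0.029, 0.534], [0.046, 0.606, -0.794, 0.777], [-0.013, -0.795, -0.607, 0.76], [0.0, 0.0, 0.0, 1.0]]
{'t': np.float64(0.1), 'q': array([ 1.211,  0.478,  0.022,  1.556, -0.012,  1.109, -0.083]), 'joint_vel': array([ 0.001, -0.001, -0.001, -0.003,  0.   ,  0.002,  0.   ]), 'joint_torque': array([ 4.0000e-03, -5.9776e+01,  1.6140e+00, -2.8195e+01,  1.3000e-02,
        5.0000e-03,  0.0000e+00]), 'eef_pos': array([ 0.168, -0.653,  0.249]), 'tool_rot': array([-0.001,  0.992,  0.126, -0.   ]), 'contact_force': array([ 0.401,  0.318, -0.659]), 'torque': array([ 0.046, -0.002,  0.026]), 'grasp_force': np.float64(0.0), 'gripper_width': np.float64(1.0)}
```

View pics/top0.png

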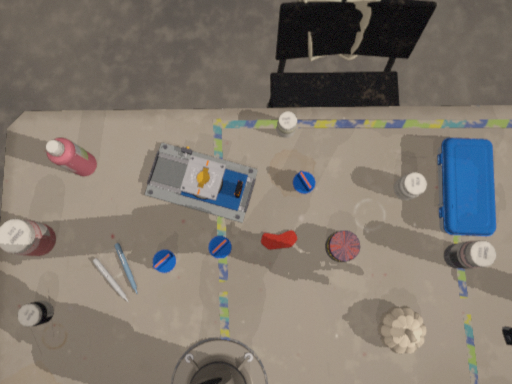

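View pics/side0.png

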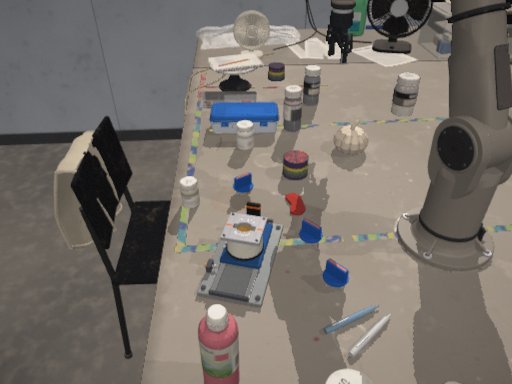

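Top view: lid candidates are blue lids at (304,182), (220,247) and (164,261). World −y (robot's right) is image right, so I choose (304,182). Pot mouth is about (204,178), post about (239,188), with free slide to the left. Next is a close crop plus measurement.

```bash
cat > m.py <<'E'
from h import *
def main(d,n):
    P=cloud(d);hsv=cv2.cvtColor(d['pixels'],cv2.COLOR_RGB2HSV)
    return P,hsv
E
python3 - <<'E'
from h import *
d=dict(np.load('top0.npz'));P=cloud(d)
im=d['pixels'][...,::-1]
c=cv2.resize(im[130:230,140:340],(800,400),interpolation=cv2.INTER_CUBIC);cv2.imwrite('pics/crop.png',c)
hsv=cv2.cvtColor(d['pixels'],cv2.COLOR_RGB2HSV)
m=cv2.inRange(hsv,(100,120,60),(125,255,255))
n,l,s,ce=cv2.connectedComponentsWithStats(m)
for i in range(1,n):
    if s[i,4]>60:
        p=P[l==i];print(s[i].tolist(),np.median(p,0).round(3),p[:,2].max().round(3))
# lid bar top
sub=np.zeros(m.shape,bool);sub[165:200,288:322]=1
q=P[sub&(P[...,2]>.05)&(P[...,2]<.075)];print('bar',len(q),q.mean(0).round(4))
if len(q):
    r=cv2.minAreaRect((q[:,:2]*1000).astype(np.float32));print(r)
q=P[sub&(P[...,2]>.015)&(P[...,2]<.04)];r=cv2.minEnclosingCircle((q[:,:2]*1000).astype(np.float32));print('fl',r)
# mouth plate
sub[:]=0;sub[140:225,140:265]=1
mm=sub&(P[...,2]>.087)&(P[...,2]<.103)
n,l,s,ce=cv2.connectedComponentsWithStats(mm.astype(np.uint8))
for i in range(1,n):
    if s[i,4]>8:
        q=P[l==i];print(s[i].tolist(),q.mean(0).round(4),cv2.minAreaRect((q[:,:2]*1000).astype(np.float32)))
# orange
m=cv2.inRange(hsv,(5,130,120),(25,255,255));n,l,s,ce=cv2.connectedComponentsWithStats(m)
for i in range(1,n):
    if s[i,4]>4 and 130<s[i,1]<210 and 140<s[i,0]<330:print('or',s[i].tolist(),ce[i].round(1),np.median(P[l==i],0).round(3))
E
```

```text
[438, 138, 58, 98, 4956] [ 0.489 -0.637  0.073] 1.31
[181, 169, 66, 41, 824] [ 0.49  -0.03   0.028] 0.097
[293, 172, 22, 21, 309] [ 0.513 -0.223  0.03 ] 1.31
[209, 236, 22, 22, 329] [ 0.349 -0.006  0.03 ] 1.31
[153, 250, 23, 23, 346] [0.315 0.135 0.03 ] 0.069
bar 125 [ 0.5157 -0.2256  0.0623]
((516.3109130859375, -226.2606658935547), (53.66337203979492, 14.282912254333496), 31.193208694458008)
fl ((516.3219604492188, -226.7545166015625), 29.904829025268555)
[180, 155, 46, 45, 1166] [0.5202 0.033  0.0949] ((520.719970703125, 33.28541946411133), (92.5159683227539, 92.8360595703125), 73.33309936523438)
[234, 180, 8, 15, 70] [ 0.4931 -0.0545  0.0942] ((494.3830261230469, -54.809974670410156), (11.667963981628418, 36.37538146972656), 73.40157318115234)
or [206, 161, 3, 4, 6] [207.  162.5] [0.557 0.022 0.095]
or [197, 168, 13, 19, 158] [202.7 177.1] [0.522 0.033 0.081]
or [301, 173, 10, 14, 17] [305.5 179.8] [ 0.514 -0.228  0.064]
or [197, 190, 3, 4, 6] [198.  191.5] [0.483 0.044 0.095]
```

View pics/crop.png

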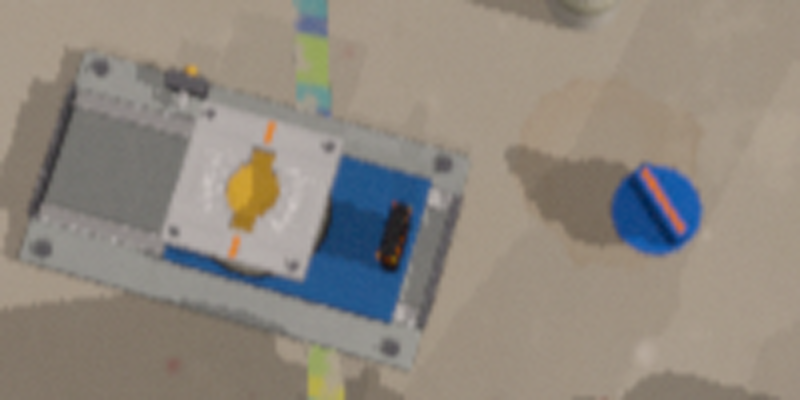

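The crop shows the chosen lid at crop (655,210), with an orange bar, and the pot with orange notch marks at (270,130) and (235,245). Heights and sizes match: bar 54×14 at z 0.063, plate 92×92 at 0.095, post 12×36, and 92 mm from mouth to post.

```bash
cat > go.py <<'E'
from h import *
from scipy.spatial.transform import Rotation as R
import sys
def state():
    o=bot.get_obs();q=o['tool_rot'];M=R.from_quat([q[1],q[2],q[3],q[0]]).as_matrix();return o,M
if __name__=='__main__':
    x,y,z,a=map(float,sys.argv[1:])
    o,M=state();yaw=np.degrees(np.arctan2(M[1,0],M[0,0]))
    s=M.T@(np.array([x,y,z])-o['eef_pos'])*100
    print('t',o['t'].round(2),'pos',o['eef_pos'].round(4),'yaw',yaw.round(2),'zt',M[:,2].round(4),'q',o['q'].round(2),'F',o['contact_force'].round(1))
    print('shift',s.round(2),'spin',np.radians((yaw-a+180)%360-180).round(3))
E
python3 go.py .494 -.0548 .2 -16.8
```

```text
Traceback (most recent call last):
  File "go.py", line 10, in <module>
    print('t',o['t'].round(2),'pos',o['eef_pos'].round(4),'yaw',yaw.round(2),'zt',M[:,2].round(4),'q',o['q'].round(2),'F',o['contact_force'].round(1))
              ^^^^^^^^^^^^
AttributeError: 'float' object has no attribute 'round'
```

```bash
sed -i "s/o\['t'\].round(2)/round(o['t'],2)/" go.py
python3 go.py .494 -.0548 .2 -16.8
```

```text
t 0.1 pos [ 0.168  -0.6532  0.2491] yaw 14.43 zt [-5.0e-04  1.6e-03 -1.0e+00] q [ 1.21  0.48  0.02  1.56 -0.01  1.11 -0.08] F [ 0.4  0.3 -0.7]
shift [ 46.48 -49.83   4.99] spin 0.545
```

```bash
python3 -m jog '[[2,-2,0,0],[5,-5,0,0.05],[8,-8,0,0.1],[11,-11.5,0,0.15],[14,-15,0,0.2],[17,-18,0,0.25],[20,-21,0,0.3],[23,-24.5,0,0.35],[26,-28,0,0.4],[29,-31,0,0.45],[32,-34,0,0.5],[35,-37.5,0,0.545],[38,-41,0,0.545],[41,-44,0,0.545],[44,-47,0,0.545],[46,-49.3,0,0.545],[46.5,-49.8,0,0.545],[46.5,-49.8,0,0.545],[46.5,-49.8,0,0.545]]' 0.2 30
python3 go.py .494 -.0548 .08 -16.8
```

```text
t: 1.68
eef_pos: [0.4947, -0.0539, 0.2496]
tool_rot: [-0.0, 0.99, -0.144, -0.0]
contact_force: [0.1, -0.4, -0.2]
gripper_width: 0.4
grasp_force: 0.0
t 1.68 pos [ 0.4947 -0.0539  0.2496] yaw -16.57 zt [-7.e-04  4.e-04 -1.e+00] q [ 0.27  0.21 -0.32  1.95  0.08  1.   -1.95] F [ 0.1 -0.4 -0.2]
shift [-0.03  0.11 16.96] spin 0.004
```

```bash
python3 -m jog '[[0,0.1,3,0],[0,0.1,6,0],[0,0.1,9,0],[0,0.1,12,0],[0,0.1,14,0],[0,0.1,16,0],[0,0.1,17,0],[0,0.1,17,0],[0,0.1,17,0]]' && python3 -m jog '[[0,0,0,0],[0,0,0,0],[0,0,0,0],[0,0,0,0],[0,0,0,0],[0,0,0,0],[0,0,0,0],[0,0,0,0]]' 1 30
python3 go.py .494 -.0548 .08 -16.8
```

```text
t: 2.43
eef_pos: [0.4939, -0.0575, 0.0801]
tool_rot: [0.0, 0.989, -0.147, -0.0]
contact_force: [0.3, -0.3, 0.3]
gripper_width: 0.401
grasp_force: 0.0
t: 3.1
eef_pos: [0.4951, -0.0567, 0.0814]
tool_rot: [0.0, 0.989, -0.146, 0.001]
contact_force: [-0.4, -0.5, 6.8]
gripper_width: 0.137
grasp_force: 33.9
t 3.1 pos [ 0.4951 -0.0567  0.0814] yaw -16.8 zt [ 2.4e-03 -5.0e-04 -1.0e+00] q [ 0.21  0.45 -0.27  2.09  0.2   0.62 -2.06] F [-0.4 -0.5  6.8]
shift [-0.16 -0.15  0.14] spin 0.0
```

Pinched at 11.6 mm. Pushing along tool −y.

```bash
python3 -m jog '[[0,-0.5,0,0],[0,-1,0,0],[0,-1.5,0,0],[0,-2,0,0],[0,-2.5,0,0],[0,-3,0,0],[0,-3.5,0,0],[0,-4,0,0],[0,-4.5,0,0],[0,-4.5,0,0]]'; for i in 1 2 3; do python3 -m jog '[[0,-0.25,0,0],[0,-0.5,0,0],[0,-0.5,0,0]]'; done
```

```text
t: 3.93
eef_pos: [0.5085, -0.0122, 0.0814]
tool_rot: [-0.0, 0.989, -0.145, 0.001]
contact_force: [0.2, 0.8, 7.4]
gripper_width: 0.132
grasp_force: 33.8
t: 4.18
eef_pos: [0.5097, -0.0081, 0.0813]
tool_rot: [-0.0, 0.989, -0.146, 0.001]
contact_force: [-1.2, 1.6, 7.4]
gripper_width: 0.131
grasp_force: 33.9
t: 4.43
eef_pos: [0.5111, -0.0034, 0.0813]
tool_rot: [-0.0, 0.989, -0.146, 0.001]
contact_force: [-1.1, 0.8, 5.9]
gripper_width: 0.134
grasp_force: 33.9
t: 4.68
eef_pos: [0.5124, 0.001, 0.0814]
tool_rot: [0.0, 0.989, -0.146, 0.001]
contact_force: [-0.6, 0.8, 8.1]
gripper_width: 0.13
grasp_force: 34.0
```

```bash
for i in 1 2 3 4 5 6; do python3 -m jog '[[0,-0.15,0,0],[0,-0.3,0,0],[0,-0.3,0,0]]' | egrep 'eef|contact'; done
```

```text
eef_pos: [0.5125, 0.0015, 0.0813]
contact_force: [-4.0, -6.8, 11.3]
eef_pos: [0.5128, 0.0023, 0.0814]
contact_force: [-5.8, -10.5, 14.1]
eef_pos: [0.5146, 0.0083, 0.0814]
contact_force: [-2.7, -1.4, 8.5]
eef_pos: [0.516, 0.0129, 0.0814]
contact_force: [-0.0, 2.4, 6.3]
eef_pos: [0.5167, 0.0153, 0.0814]
contact_force: [-2.6, -0.2, 8.1]
eef_pos: [0.5169, 0.0159, 0.0814]
contact_force: [-4.5, -6.8, 12.0]
```

Detent felt: resistance to 12 N, snap-through, then the rise beyond. Releasing.

```bash
python3 -m jog '[[0,0.2,0,0],[0,0.2,0,0]]'; python3 -m jog '[[0,0,0,0],[0,0,0,0],[0,0,0,0],[0,0,0,0],[0,0,0,0]]' 0.2; python3 -m jog '[[0,0,-3,0],[0,0,-6,0],[0,0,-9,0],[0,0,-12,0],[0,0,-12,0]]'; python3 go.py .5163 -.2265 .19 31.2
```

```text
t: 6.35
eef_pos: [0.5167, 0.0153, 0.0814]
tool_rot: [0.0, 0.989, -0.146, 0.001]
contact_force: [-2.2, -2.3, 9.5]
gripper_width: 0.135
grasp_force: 34.1
t: 6.77
eef_pos: [0.5161, 0.0163, 0.0799]
tool_rot: [-0.0, 0.989, -0.146, -0.0]
contact_force: [-0.6, 0.3, 0.0]
gripper_width: 0.399
grasp_force: 0.0
t: 7.18
eef_pos: [0.5194, 0.0169, 0.2056]
tool_rot: [-0.001, 0.989, -0.146, 0.005]
contact_force: [1.0, 0.0, 0.5]
gripper_width: 0.4
grasp_force: 0.0
t 7.18 pos [0.5194 0.0169 0.2056] yaw -16.8 zt [ 9.5e-03  7.0e-04 -1.0e+00] q [ 0.12  0.29 -0.33  1.96  0.12  0.9  -2.13] F [1.  0.  0.5]
shift [ 6.72 23.39  1.54] spin -0.838
```

```bash
python3 -m jog '[[0.7,2.5,0,-0.1],[1.4,5,0,-0.2],[2.1,8,0,-0.3],[3,11,0,-0.4],[4,14,0,-0.5],[5,17,0,-0.6],[6,20,0,-0.7],[6.7,22,0,-0.78],[6.8,23.4,0,-0.838],[6.8,23.4,0,-0.838],[6.8,23.4,0,-0.838],[6.8,23.4,0,-0.838]]' -0.2; python3 go.py .5163 -.2265 .05 31.2
python3 - <<'E'
from h import *
d=cam('top');np.savez('top1.npz',**d);P=cloud(d)
sub=np.zeros(P.shape[:2],bool);sub[130:235,100:265]=1
mm=sub&(P[...,2]>.087)&(P[...,2]<.103)
n,l,s,ce=cv2.connectedComponentsWithStats(mm.astype(np.uint8))
for i in range(1,n):
    if s[i,4]>30:
        q=P[l==i];print(s[i].tolist(),q.mean(0).round(4),cv2.minAreaRect((q[:,:2]*1000).astype(np.float32)))
save(d,'top1')
d=cam('side');P=cloud(d)
mm=(P[...,2]>.087)&(P[...,2]<.103)&(abs(P[...,0]-.54)<.1)&(abs(P[...,1]-.07)<.15)
n,l,s,ce=cv2.connectedComponentsWithStats(mm.astype(np.uint8))
for i in range(1,n):
    if s[i,4]>30:
        q=P[l==i];print('side',s[i].tolist(),q.mean(0).round(4),cv2.minAreaRect((q[:,:2]*1000).astype(np.float32)))
sub=np.load('side0.npz');d0=dict(sub);P=cloud(d0)
for nm,lo,hi in(('bar',.055,.07),):
    q=P[(P[...,2]>lo)&(P[...,2]<hi)&(abs(P[...,0]-.516)<.045)&(abs(P[...,1]+.2265)<.045)];print(nm,len(q),q.mean(0).round(4),cv2.minAreaRect((q[:,:2]*1000).astype(np.float32)))
E
```

```text
t: 8.18
eef_pos: [0.5137, -0.226, 0.1997]
tool_rot: [-0.001, 0.963, 0.269, -0.0]
contact_force: [-0.1, -0.4, 0.3]
gripper_width: 0.6
grasp_force: 0.0
t 8.18 pos [ 0.5137 -0.226   0.1997] yaw 31.2 zt [-3.e-04  1.e-03 -1.e+00] q [ 0.6   0.37 -0.37  1.86  0.16  0.94 -0.87] F [-0.1 -0.4  0.3]
shift [ 0.19  0.19 14.97] spin -0.0
[152, 147, 46, 45, 1169] [0.5413 0.1032 0.0948] ((542.0210571289062, 103.889892578125), (93.3926010131836, 93.40682983398438), 73.14131164550781)
[206, 172, 9, 15, 76] [0.5144 0.0153 0.0938] ((514.779296875, 15.43160629272461), (12.222440719604492, 36.28167724609375), 74.98198699951172)
side [239, 220, 15, 7, 71] [0.5121 0.0194 0.0919] ((512.4963989257812, 17.630130767822266), (13.688785552978516, 34.86991882324219), 74.27523040771484)
side [210, 231, 51, 38, 1170] [0.5396 0.1092 0.0932] ((539.180419921875, 104.80117797851562), (97.65562438964844, 92.59637451171875), 73.1661148071289)
bar 74 [ 0.5129 -0.2222  0.0597] ((513.9532470703125, -223.75868225097656), (52.21092987060547, 16.65424156188965), 33.726348876953125)
```

View pics/top1.png

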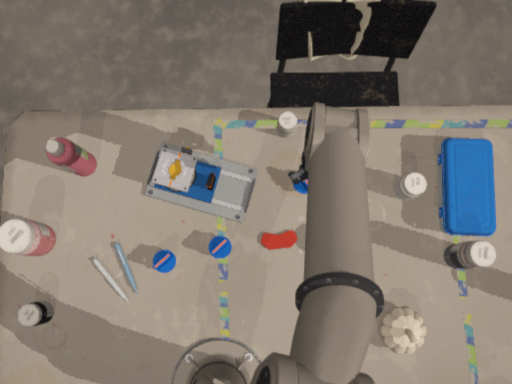

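Picture: carriage moved left, pot now at (175,168), post at (210,181), arm over the lid. Travel is 73.6 mm; with the felt click it is in the detent. Averaging the two cameras, lid ≈ (.5151,−.2251) and mouth ≈ (.5406,.1043).

```bash
python3 go.py .5151 -.2251 .052 31.2; python3 -m jog '[[0,0,1,0],[0.1,0.1,4,0],[0.1,0.1,7,0],[0.1,0.1,9.5,0],[0.1,0.1,11.5,0],[0.1,0.1,13,0],[0.1,0.1,14,0],[0.1,0,14.7,0],[0.1,0,14.7,0],[0.1,0,14.7,0]]'; python3 go.py .5151 -.2251 .052 31.2
```

```text
t 8.28 pos [ 0.5139 -0.2257  0.2   ] yaw 31.3 zt [ 0.e+00  6.e-04 -1.e+00] q [ 0.6   0.37 -0.37  1.86  0.16  0.94 -0.87] F [0.4 0.4 1.6]
shift [ 0.12  0.02 14.8 ] spin 0.002
t: 9.12
eef_pos: [0.5147, -0.2266, 0.0532]
tool_rot: [0.0, 0.963, 0.269, 0.0]
contact_force: [-0.6, 0.3, -0.2]
gripper_width: 0.602
grasp_force: 0.0
t 9.12 pos [ 0.5147 -0.2266  0.0532] yaw 31.24 zt [ 2.e-04  0.e+00 -1.e+00] q [ 0.54  0.57 -0.3   1.95  0.27  0.65 -0.96] F [-0.6  0.3 -0.2]
shift [ 0.11 -0.11  0.12] spin 0.001
```

```bash
python3 -m jog '[[0.1,-0.1,0.1,0],[0.1,-0.1,0.1,0],[0.1,-0.1,0.1,0],[0.1,-0.1,0.1,0],[0.1,-0.1,0.1,0],[0.1,-0.1,0.1,0],[0.1,-0.1,0.1,0],[0.1,-0.1,0.1,0],[0.1,-0.1,0.1,0]]' 1 80;  python3 go.py .5151 -.2251 .052 31.2;python3 -m jog '[[0,0,-2,0],[0,0,-5,0],[0,0,-8,0],[0,0,-11,0],[0,0,-14,0],[0,0,-14,0],[0,0,-14,0]]'; python3 go.py .5406 .1043 .19 163.2
```

```text
t: 9.87
eef_pos: [0.5155, -0.2258, 0.053]
tool_rot: [0.001, 0.963, 0.269, 0.001]
contact_force: [-0.3, 1.1, 5.8]
gripper_width: 0.145
grasp_force: 78.9
t 9.87 pos [ 0.5155 -0.2258  0.053 ] yaw 31.21 zt [ 1.6e-03 -7.0e-04 -1.0e+00] q [ 0.54  0.57 -0.3   1.95  0.27  0.65 -0.96] F [-0.3  1.1  5.8]
shift [-0.   -0.08  0.1 ] spin 0.0
t: 10.45
eef_pos: [0.5155, -0.226, 0.1935]
tool_rot: [0.001, 0.963, 0.269, 0.001]
contact_force: [-0.1, 1.0, -2.6]
gripper_width: 0.149
grasp_force: 78.4
t 10.45 pos [ 0.5155 -0.226   0.1935] yaw 31.19 zt [ 0.0031 -0.0015 -1.    ] q [ 0.6   0.38 -0.37  1.87  0.17  0.92 -0.88] F [-0.1  1.  -2.6]
shift [ 19.25 -26.95   0.31] spin -2.304
```

```bash
python3 -m jog '[[1,-1.4,0,-0.11],[2,-2.8,0,-0.22],[3,-4.2,0,-0.34],[4,-5.6,0,-0.46],[5,-7,0,-0.58],[6,-8.4,0,-0.7],[7,-9.8,0,-0.82],[8,-11.2,0,-0.94],[9,-12.6,0,-1.06],[10,-14,0,-1.18],[11,-15.4,0,-1.3],[12,-16.8,0,-1.42],[13,-18.2,0,-1.54],[14,-19.6,0,-1.66],[15,-21,0,-1.78],[16,-22.4,0,-1.9],[17,-23.8,0,-2.02],[18,-25.2,0,-2.14],[19,-26.6,0,-2.26],[19.2,-27,0,-2.304]]'; python3 -m jog '[[0,0,0,0],[0,0,0,0],[0,0,0,0]]' ;python3 go.py .5406 .1043 .19 163.2
python3 - <<'E'
from h import *
for n in('top','side'):
    d=cam(n);np.savez(n+'2.npz',**d);P=cloud(d)
    hsv=cv2.cvtColor(d['pixels'],cv2.COLOR_RGB2HSV);m=cv2.inRange(hsv,(100,120,60),(125,255,255))>0
    near=np.hypot(P[...,0]-.54,P[...,1]-.104)<.06
    q=P[m&near&(P[...,2]>.155)&(P[...,2]<.18)];print(n,len(q),q.mean(0).round(4),[np.round(x,1) for x in cv2.minEnclosingCircle((q[:,:2]*1000).astype(np.float32))])
    q=P[m&near&(P[...,2]>.18)];print(n,'bar',len(q),cv2.minAreaRect((q[:,:2]*1000).astype(np.float32)))
d=dict(np.load('side2.npz'));cv2.imwrite('pics/s2.png',cv2.resize(d['pixels'][130:290,160:320,::-1],(600,600),interpolation=cv2.INTER_CUBIC))
E
```

```text
t: 12.12
eef_pos: [0.5377, 0.1078, 0.1904]
tool_rot: [-0.001, 0.141, 0.99, 0.001]
contact_force: [-0.2, 0.1, -1.5]
gripper_width: 0.149
grasp_force: 78.3
t: 12.37
eef_pos: [0.5385, 0.1036, 0.1909]
tool_rot: [-0.001, 0.147, 0.989, -0.001]
contact_force: [0.9, 0.1, -2.9]
gripper_width: 0.152
grasp_force: 78.3
t 12.37 pos [0.5385 0.1036 0.1909] yaw 163.08 zt [-2.e-03 -9.e-04 -1.e+00] q [ 0.42  0.5  -0.94  1.87  0.47  1.01  0.56] F [ 0.9  0.1 -2.9]
shift [-0.18  0.12  0.09] spin -0.002
top 0 [nan nan nan] [array([0., 0.]), np.float64(0.0)]
top bar 0 ((0.0, 0.0), (0.0, 0.0), 0.0)
side 269 [0.5395 0.1182 0.167 ] [array([537.9, 107.3]), np.float64(29.2)]
side bar 85 ((538.3251953125, 108.73493194580078), (8.989839553833008, 51.06177520751953), 74.06826782226562)<stdin>:6: RuntimeWarning: Mean of empty slice.
  ret = um.true_divide(
```

View pics/s2.png

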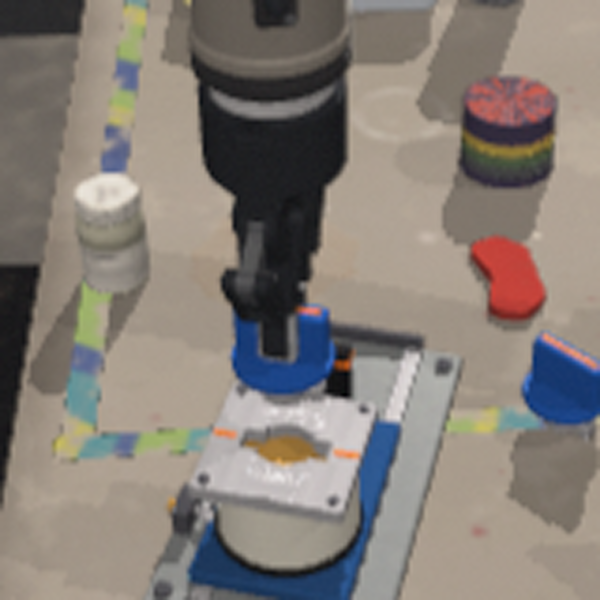

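The side crop shows the lid held level with its bar along the mouth's notch line, flange at crop x 233–335, hole centre about (285,447). I'll refine the along-bar offset by ray casting in this one view.

```bash
python3 - <<'E'
from h import *
d=dict(np.load('side2.npz'));P=cloud(d);hsv=cv2.cvtColor(d['pixels'],cv2.COLOR_RGB2HSV)
ux=np.array([.957,-.290,0]);uy=np.array([.290,.957,0])
def pr(n,p): print(n,p.round(4),'along x %.1f y %.1f'%(1e3*(p-[.5406,.1043,0])@ux,1e3*(p-[.5406,.1043,0])@uy))
m=cv2.inRange(hsv,(100,120,60),(125,255,255));m[:, :215]=0;m[240:]=0;m[:,255:]=0
ys,xs=np.nonzero(m);print(xs.min(),xs.max(),ys.min(),ys.max())
# widest row of flange
w=[(np.ptp(xs[ys==r]),r,xs[ys==r].min(),xs[ys==r].max()) for r in np.unique(ys)];W=sorted(w)[-5:];print(W)
u=np.mean([(a[2]+a[3])/2 for a in W]);v=np.mean([a[1] for a in W]);pr('flange',ray(d,u,v,.1645))
top=np.nonzero(m.any(1))[0]
# orange marks on plate
o=cv2.inRange(hsv,(3,120,120),(25,255,255));n,l,s,ce=cv2.connectedComponentsWithStats(o)
for i in range(1,n):
    if s[i,4]>3 and 200<ce[i][0]<265 and 200<ce[i][1]<270: print(s[i].tolist());pr('or',ray(d,*ce[i],.095 if ce[i][1]>230 else .201))
# plate outline
pl=((P[...,2]>.085)&(P[...,2]<.105)&(np.hypot(P[...,0]-.54,P[...,1]-.105)<.07)).astype(np.uint8)
c=max(cv2.findContours(pl,0,2)[0],key=cv2.contourArea);r=np.array([ray(d,*p[0],.095)[:2]*1000 for p in c],np.float32);print(cv2.minAreaRect(r))
t=dict(np.load('top1.npz'));Pt=cloud(t);pl=((Pt[...,2]>.085)&(Pt[...,2]<.105)&(np.hypot(Pt[...,0]-.54,Pt[...,1]-.105)<.07)).astype(np.uint8)
c=max(cv2.findContours(pl,0,2)[0],key=cv2.contourArea);r=np.array([ray(t,*p[0],.095)[:2]*1000 for p in c],np.float32);print('top',cv2.minAreaRect(r))
E
```

```text
222 254 103 234
[(np.int64(26), np.int64(226), np.int64(222), np.int64(248)), (np.int64(26), np.int64(227), np.int64(222), np.int64(248)), (np.int64(27), np.int64(223), np.int64(222), np.int64(249)), (np.int64(27), np.int64(224), np.int64(222), np.int64(249)), (np.int64(27), np.int64(225), np.int64(222), np.int64(249))]
flange [0.5382 0.108  0.1645] along x -3.3 y 2.9
[239, 212, 4, 1, 4]
or [0.5263 0.1091 0.201 ] along x -15.1 y 0.5
[250, 226, 4, 3, 7]
or [0.506 0.156 0.201] along x -48.1 y 39.5
[217, 245, 6, 2, 7]
or [0.5753 0.0959 0.095 ] along x 35.7 y 2.0
[226, 247, 19, 7, 79]
or [0.5399 0.1119 0.095 ] along x -2.9 y 7.0
[249, 250, 7, 2, 8]
or [0.5038 0.1174 0.095 ] along x -39.0 y 1.9
[205, 263, 2, 3, 5]
or [0.6056 0.1509 0.095 ] along x 48.7 y 63.5
((539.4302368164062, 110.24800109863281), (100.46878051757812, 93.78263092041016), 73.27848815917969)
top ((541.4202880859375, 103.11216735839844), (93.39631652832031, 92.88858795166016), 73.44978332519531)
```

In the same view the lid is −1.7 mm from the mouth along its x, which agrees with the TCP. Correct and descend with force checks.

```bash
python3 -m jog '[[-0.17,0.06,1,0],[-0.17,0.06,2,0],[-0.17,0.06,3,0],[-0.17,0.06,3.6,0],[-0.17,0.06,3.6,0],[-0.17,0.06,3.6,0]]'; python3 go.py .5406 .1043 .148 163.2; for i in 1 2 3; do python3 -m jog '[[0,0,0.15,0],[0,0,0.3,0],[0,0,0.3,0]]' | egrep 'eef|cont'; done
```

```text
t: 12.97
eef_pos: [0.5405, 0.1049, 0.1553]
tool_rot: [-0.001, 0.146, 0.989, -0.0]
contact_force: [0.1, 0.1, -1.1]
gripper_width: 0.15
grasp_force: 78.3
t 12.97 pos [0.5405 0.1049 0.1553] yaw 163.24 zt [-0.0013 -0.     -1.    ] q [ 0.39  0.55 -0.9   1.9   0.52  0.95  0.52] F [ 0.1  0.1 -1.1]
shift [-0.03 -0.06  0.73] spin 0.001
eef_pos: [0.541, 0.105, 0.1531]
contact_force: [1.2, -0.5, -1.8]
eef_pos: [0.5408, 0.1048, 0.1498]
contact_force: [1.1, -0.3, -2.6]
eef_pos: [0.5407, 0.1048, 0.1467]
contact_force: [-0.1, -1.0, -1.5]
```

```bash
for i in 1 2 3 4 5; do python3 -m jog '[[0,0,0.15,0],[0,0,0.3,0],[0,0,0.3,0]]' | egrep 'eef|cont'; done
```

```text
eef_pos: [0.5407, 0.1048, 0.1437]
contact_force: [0.0, 0.3, -1.7]
eef_pos: [0.5407, 0.1048, 0.1407]
contact_force: [0.5, 0.3, -2.5]
eef_pos: [0.5407, 0.1048, 0.1377]
contact_force: [-0.6, -0.2, -1.8]
eef_pos: [0.5407, 0.1048, 0.1347]
contact_force: [-0.2, 0.2, -2.0]
eef_pos: [0.541, 0.105, 0.1321]
contact_force: [-0.9, -0.7, 1.8]
```

The lid is in the keyed hole and on the spring plate. Pressing home.

```bash
for i in 1 2 3 4; do python3 -m jog '[[0,0,0.1,0],[0,0,0.2,0],[0,0,0.2,0]]' | egrep 'eef|cont'; done
```

```text
eef_pos: [0.541, 0.105, 0.1301]
contact_force: [-0.9, -1.3, 4.1]
eef_pos: [0.541, 0.105, 0.128]
contact_force: [-1.3, -1.1, 5.7]
eef_pos: [0.541, 0.105, 0.1262]
contact_force: [-1.1, -1.0, 6.4]
eef_pos: [0.5411, 0.1052, 0.1249]
contact_force: [-4.5, -1.3, 12.4]
```

```bash
for i in 1 2; do python3 -m jog '[[0,0,0.1,0],[0,0,0.1,0],[0,0,0.1,0]]' | egrep 'eef|cont'; done
```

```text
eef_pos: [0.5412, 0.1054, 0.1249]
contact_force: [-6.5, -2.9, 20.7]
eef_pos: [0.5413, 0.1057, 0.1248]
contact_force: [-9.6, -4.6, 30.8]
```

Home: the flange is on the plate. Ease off 1 mm and turn clockwise (+spin).

```bash
python3 -m jog '[[0,0,-0.1,0],[0,0,-0.1,0]]' | egrep 'eef|cont'; python3 -m jog '[[0,0,0,0.08],[0,0,0,0.16],[0,0,0,0.24],[0,0,0,0.32],[0,0,0,0.4],[0,0,0,0.4]]'; python3 - <<'E'
from go import *
o,M=state();print(o['torque'].round(3),np.degrees(np.arctan2(M[1,0],M[0,0])),o['q'].round(2))
E
```

```text
eef_pos: [0.5412, 0.1055, 0.1249]
contact_force: [-7.2, -2.1, 20.9]
t: 17.13
eef_pos: [0.5421, 0.1054, 0.1249]
tool_rot: [0.002, 0.341, 0.94, 0.0]
contact_force: [-3.0, -2.5, 17.3]
gripper_width: 0.148
grasp_force: 81.2
[-0.442  0.84  -0.051] 140.07196265394242 [ 0.3   0.55 -0.78  1.92  0.5   0.87  0.13]
```

```bash
cat > st.py <<'E'
from go import *
o,M=state();print(round(o['t'],2),'pos',o['eef_pos'].round(4),'F',o['contact_force'].round(1),'T',o['torque'].round(3),'yaw',np.degrees(np.arctan2(M[1,0],M[0,0])).round(2),'w',round(o['gripper_width'],3))
E
python3 -m jog '[[0,0,0,0.08],[0,0,0,0.16],[0,0,0,0.24],[0,0,0,0.32],[0,0,0,0.4],[0,0,0,0.4]]'>/dev/null; python3 st.py;python3 -m jog '[[0,0,0,0.08],[0,0,0,0.16],[0,0,0,0.24],[0,0,0,0.32],[0,0,0,0.4],[0,0,0,0.4]]' >/dev/null; python3 st.py;python3 -m jog '[[0,0,0,0.05],[0,0,0,0.1],[0,0,0,0.1]]' >/dev/null; python3 st.py
```

```text
17.63 pos [0.5424 0.1048 0.1249] F [-2.6 -3.1 16.8] T [-0.655  0.765 -0.001] yaw 117.13 w 0.152
18.13 pos [0.5423 0.1043 0.1249] F [-3.  -4.6 18.5] T [-0.874  0.854  0.037] yaw 94.2 w 0.146
18.38 pos [0.5421 0.1043 0.1249] F [-2.6 -4.4 18.4] T [-0.824  1.013  0.038] yaw 88.57 w 0.15
```

```bash
for i in 1 2 3 4; do python3 -m jog '[[0,0,0,0.03],[0,0,0,0.05],[0,0,0,0.05]]' >/dev/null; python3 st.py; done
```

```text
18.63 pos [0.542  0.1043 0.1249] F [-4.  -5.  19.7] T [-0.801  1.086  0.056] yaw 85.8 w 0.156
18.88 pos [0.5416 0.1045 0.1249] F [-5.2 -4.4 19.6] T [-0.744  1.299  0.139] yaw 82.95 w 0.15
19.13 pos [0.541  0.1049 0.1249] F [-7.4 -3.5 22.4] T [-0.673  1.757  0.191] yaw 80.13 w 0.149
19.38 pos [0.5408 0.105  0.1249] F [-7.7 -3.3 22.5] T [-0.679  1.793  0.694] yaw 77.36 w 0.149
```

The torque rise to 0.69 N m at about 86° is the stop. Visual check, holding.

```bash
python3 -m jog '[[0,0,0,0],[0,0,0,0],[0,0,0,0],[0,0,0,0]]' >/dev/null; python3 st.py; python3 - <<'E'
from h import *
a=cam('side')['pixels'][140:280,160:310,::-1];d=cam('top');b=d['pixels'][110:250,120:300,::-1]
P=cloud(d);q=P[(P[...,2]>.08)&(P[...,2]<.1)&(np.hypot(P[...,0]-.5148,P[...,1]-.0155)<.04)];print('post',len(q),q.mean(0).round(4) if len(q) else 0)
cv2.imwrite('pics/fin.png',np.hstack([cv2.resize(a,(400,400),interpolation=2),cv2.resize(b,(400,400),interpolation=2)]))
E
```

```text
19.72 pos [0.5408 0.105  0.1249] F [-8.2 -4.1 23. ] T [-0.661  1.842  0.601] yaw 77.39 w 0.147
post 19 [0.5271 0.0106 0.0933]
```

View pics/fin.png

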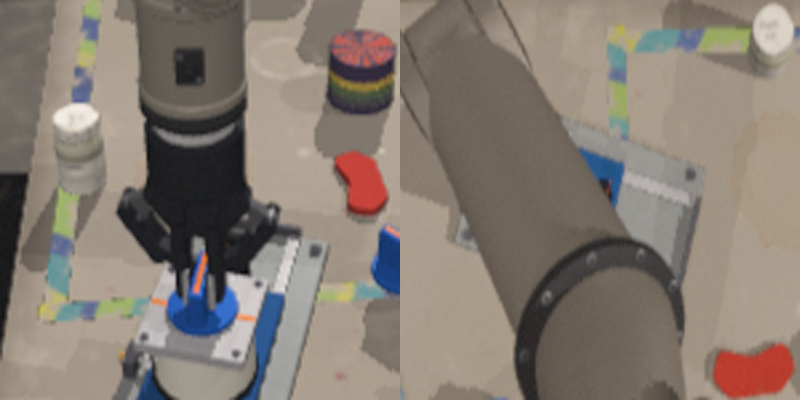

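The lid's flange sits flat on the plate, with its bar square to the orange notch line, and it is still gripped. The bystanders are where they were.

```bash
python3 -c "
from station import bot
print(bot.hand_in())"
```

```text
the job is handed in; nothing more can be done
None
```

The job is handed in: the carriage clicked into its detent, and the lid is pressed home, turned about 85° clockwise to its stop and still gripped, at 19.7 s; the jar, wax tin and rib were not touched.

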